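Pack the steel bowls and lock the instrument case

TASK

The course is over: pack the instrument case. Nest every loose steel bowl, upright and fully home, into the bowl already standing in the case, then shut the lid and lock it with both quarter-turn studs: push each one in and turn it a quarter turn clockwise to its stop. Do not push the loupes or the white recorder about.

Things in the scene. Friction and masses are not known exactly. Their poses are not given: they have to be found in the camera images.
- case: Aluminium instrument case fixed to the table, 200 mm along its x, 160 mm along its y, walls 108 mm high and 4 mm thick, floor 4 mm thick, origin at the centre of its underside, z up. Lid hinged along the top of its +y wall. Two steel keeper brackets with slots stand inside at x = +65 and -65 mm, between y = -76 and -38 mm, z up to 101 mm.
- well (a point): Point on the case's inner floor (4 mm above the table, case x 0, y +15 mm) at the centre of the low socket where the bottom bowl's foot stands; the stack must stand on it.
- lid (a joint): opening angle of the lid, rad: 0 shut, 1.57 upright, stop at 2.15. A stiff hinge (about 0.5 N m of friction): it stays at any angle and must be pushed all the way, with about 2 to 6 N at its free edge. Lid plate 200 x 158 x 6 mm, 350 g.
- lid_hinge (a point): Middle of the lid's hinge edge, on its outer face (case x 0, y +80 mm; 6 mm off the hinge line, which runs along the case's x, 108.5 mm above the table). Axes of the lid: x along the hinge like the case's x, y from the free edge to the hinge, z outward (up when shut).
- lid_edge (a point): Middle of the lid's free edge, on its outer face, 158 mm from the hinge edge; axes as lid_hinge. Between the two studs there is 90 mm of bare lid along this edge to push on.
- stud_far (a joint): turn of the far (case x = +65 mm) stud, rad: 0 unlocked, wing parallel to the lid's free edge; 1.57 (stop) locked, wing square to it; turns clockwise from above, 0.04 N m. Lid shut, it turns only while pushed in over 6 mm: its cross bar (26 x 5 x 4 mm, parallel to the wing) then clears the keeper's slot and catches below. Turned with the lid open, the bar stops the lid from shutting.
- stud_far_in (a joint): how far the far stud is pushed in, m: 0 = sprung out, 0.010 = fully in; the spring gives 3 N at 0 and 7 N at full depth; a locked stud rests at about 0.0055.
- stud_far_top (a point): top centre of the far stud's steel wing, on its axis, z outward. Wing 40 mm long (x here), 10 thick (y), 20 deep; top 32 mm above the lid's outer face when out. Grip across the 10 mm, tips 15 mm below the top, so they clear the lid when pushed in. It is 135 mm from the hinge edge, 65 mm to the +x side of the lid's middle.
- stud_near (a joint): turn of the near (case x = -65 mm) stud, rad: 0 unlocked, wing parallel to the lid's free edge; 1.57 (stop) locked, wing square to it; turns clockwise from above, 0.04 N m. Lid shut, it turns only while pushed in over 6 mm: its cross bar (26 x 5 x 4 mm, parallel to the wing) then clears the keeper's slot and catches below. Turned with the lid open, the bar stops the lid from shutting.
- stud_near_in (a joint): how far the near stud is pushed in, m: 0 = sprung out, 0.010 = fully in; the spring gives 3 N at 0 and 7 N at full depth; a locked stud rests at about 0.0055.
- stud_near_top (a point): top centre of the near stud's steel wing, on its axis, z outward. Wing 40 mm long (x here), 10 thick (y), 20 deep; top 32 mm above the lid's outer face when out. Grip across the 10 mm, tips 15 mm below the top, so they clear the lid when pushed in. It is 135 mm from the hinge edge, 65 mm to the -x side of the lid's middle.
- bowl0: Polished steel bowl, mouth up, origin at the centre of its underside. 44 mm high, foot 34 across; wall widens to 59 across at 35 mm height; above, an upright rim band 66 across (61 inside): grip there from above, tips 9 mm below the rim. Inner floor 11 mm up: fully home in another bowl it stands 11 mm higher, 1.3 mm play all round. 110 to 175 g. This one stands in the case from the start.
- bowl1: Polished steel bowl, mouth up, origin at the centre of its underside. 44 mm high, foot 34 across; wall widens to 59 across at 35 mm height; above, an upright rim band 66 across (61 inside): grip there from above, tips 9 mm below the rim. Inner floor 11 mm up: fully home in another bowl it stands 11 mm higher, 1.3 mm play all round. 110 to 175 g. Starts loose on the table; may be absent.
- bowl2: Polished steel bowl, mouth up, origin at the centre of its underside. 44 mm high, foot 34 across; wall widens to 59 across at 35 mm height; above, an upright rim band 66 across (61 inside): grip there from above, tips 9 mm below the rim. Inner floor 11 mm up: fully home in another bowl it stands 11 mm higher, 1.3 mm play all round. 110 to 175 g. Starts loose on the table; may be absent.
- bowl3: Polished steel bowl, mouth up, origin at the centre of its underside. 44 mm high, foot 34 across; wall widens to 59 across at 35 mm height; above, an upright rim band 66 across (61 inside): grip there from above, tips 9 mm below the rim. Inner floor 11 mm up: fully home in another bowl it stands 11 mm higher, 1.3 mm play all round. 110 to 175 g. Starts loose on the table; may be absent.
- bowl4: Polished steel bowl, mouth up, origin at the centre of its underside. 44 mm high, foot 34 across; wall widens to 59 across at 35 mm height; above, an upright rim band 66 across (61 inside): grip there from above, tips 9 mm below the rim. Inner floor 11 mm up: fully home in another bowl it stands 11 mm higher, 1.3 mm play all round. 110 to 175 g. Starts loose on the table; may be absent.
- bowl5: Polished steel bowl, mouth up, origin at the centre of its underside. 44 mm high, foot 34 across; wall widens to 59 across at 35 mm height; above, an upright rim band 66 across (61 inside): grip there from above, tips 9 mm below the rim. Inner floor 11 mm up: fully home in another bowl it stands 11 mm higher, 1.3 mm play all round. 110 to 175 g. Starts loose on the table; may be absent.
- loupes: Pair of dark magnifying loupes lying on the table, 70 x 80 x 32 mm body with temples; a bystander. Origin under the middle.
- recorder: White flat recorder box 110 x 50 x 26 mm lying on the table; a bystander. Origin at the centre of its underside.
Mind the look-alikes: they are no part of the job. Leave any purple or red look-alike of the bowl3 alone.

How it is judged:
On the way, in this order (a step that is already met when the one before it is completed fails the run):
1. every bowl present is nested in the stack in the case while the lid is still open (horizontal distance between each of bowl0, bowl1, bowl2, bowl3, bowl4, bowl5 and well below 0.01 m and angle between each of bowl0, bowl1, bowl2, bowl3, bowl4, bowl5's own z axis and vertical below 0.12 rad and z of bowl0 in the frame of case between -0.002 and 0.066 m and z of bowl1 in the frame of case between -0.002 and 0.066 m and z of bowl2 in the frame of case between -0.002 and 0.066 m and z of bowl3 in the frame of case between -0.002 and 0.066 m and z of bowl4 in the frame of case between -0.002 and 0.066 m and z of bowl5 in the frame of case between -0.002 and 0.066 m and value of joint lid above 0.5 rad), for 0.2 s.
2. the lid is shut (value of joint lid below 0.03 rad), for 0.2 s.
At the end, for the whole second after the job is handed in: Every bowl stands upright (within 7 degrees) in one stack, each axis within 10 mm of the socket's centre; the lid is shut (under 0.03 rad); both studs are turned at least 1.35 rad of their 1.57 and held in by the keeper (3 to 8.5 mm in), nothing touched by the robot (horizontal distance between each of bowl0, bowl1, bowl2, bowl3, bowl4, bowl5 and well below 0.01 m and angle between each of bowl0, bowl1, bowl2, bowl3, bowl4, bowl5's own z axis and vertical below 0.12 rad and z of bowl0 in the frame of case between -0.002 and 0.066 m and z of bowl1 in the frame of case between -0.002 and 0.066 m and z of bowl2 in the frame of case between -0.002 and 0.066 m and z of bowl3 in the frame of case between -0.002 and 0.066 m and z of bowl4 in the frame of case between -0.002 and 0.066 m and z of bowl5 in the frame of case between -0.002 and 0.066 m and value of joint lid below 0.03 rad and value of joint each of stud_far, stud_near above 1.35 rad and value of joint stud_far_in between 0.003 and 0.0085 m and value of joint stud_near_in between 0.003 and 0.0085 m).
It fails at once if the loupes or the recorder were pushed more than 30 mm (distance of any of loupes, recorder from where it was at the start of the episode above 0.03 m).
Of bowl1, bowl2, bowl3, bowl4, bowl5 only 3 to 5 are there at a start; the rules pass over those that are not, and their reading is None.
At some moment in a run one of bowl1, bowl2, bowl3, bowl4, bowl5 may be knocked a few centimetres aside while the robot is not near it.
It also fails if it takes over 210 s, if anything falls off the work surface, if the arm or the gripper's body presses on something with over 40 N, if the wrist force passes 120 N, or if a joint passes its speed limit or range.

ROBOT

A 6-joint arm with a two-finger parallel gripper is mounted at the origin on the work surface. World frame = base frame: x ahead of the robot, y to its left, z up, the work surface at z = 0. Lengths are in m, angles in rad, forces in N, time in s.
With the tool pointing down it reaches from about 0.225 to 0.725 m from the base axis. Payload 3.1 kg.
Tool frame: the origin (TCP) lies between the finger pads; the fingertips stand 22 mm ahead of it and the grasp point (between the pads) lies 3 mm ahead of it; z points along the fingers, y is the line along which they close (so a half turn about z gives the same grasp; the last joint's range is limited). The gripper opens to 85 mm and grips with 20 to 120 N. Pads are 22 mm wide; open, the fingers measure 114 mm over their backs; the gripper's body (76 mm by 85 mm) begins 54 mm behind the grasp point. The pads swing forward as they close: fully open they stand 13 mm farther back than shut.
Start: joints at [-1.401, 0.048, 0.099, 1.622, 0, 1.443], TCP at [0.154, -0.502, 0.253] pointing down, gripper open.
Joint ranges: [-2.91, 2.91], [-0.99, 1.94], [-1.21, 1.42], [-2.12, 2.29], [-1.49, 1.47], [-3.14, 3.14]. Speed limits (rad/s): [2.79, 2.79, 3.14, 3.14, 3.14, 3.14].

INTERFACE

Orientations are given as a 3x3 rotation matrix whose columns are the frame's x, y, z axes.
In Python, from workcell import state, imaging, manip gives the robot as it stands.
- The arm moves only by the tool carry_out, never from a script. Its argument "series" is a list that holds one entry, the list of rows, each a list of 5 numbers: the shift along the tool's x, y, z scaled (see below), then the turn about the tool's z scaled (see below), then the opening, from -1 (shut) to 1 (fully open), so that 0 is half open. In form: [[[dx, dy, dz, spin, grip], ...]]. A call has 1 to 12 rows; each row is the pose to reach, as a shift and turn from the pose commanded when the call began, along the tool's axes at that moment, turning the shorter way round; what a row does not reach only later rows make up. The controller multiplies each number of a shift by 1 m and each number of a turn by 2 pi rad. A row lasts 1/8 s, in which the tool goes at most 62.5 mm and 10.7 degrees, less where a joint would pass 70% of its speed; a pose out of reach is approached as far as the arm can. A call with a number of a shift or a turn outside -1 to 1 is refused whole. A call with a gripper value outside its range is refused whole. The fingers move at their own pace and stop on an object; "squeeze" is the grip in N (left out, the last holds). Time passes only in rows, so rows that repeat a pose let the fingers close. It gives the time, the measured TCP pose, the force, the opening and the grip force at its end, in the units of the state.
- state(): the state, without advancing time (a new reading comes with each control period).
- imaging.read_camera(name): name is "scene" or "top" or "wrist"; returns the picture (400x640x3 uint8, blue, green, red); there is no depth.
- imaging.camera_params(name): a dict with "fx", "fy", "cx", "cy" (pixels), "cam_to_world" (4x4, takes a point from camera to world coordinates). Camera axes: x right, y down, z forward; pixel columns grow to the right and rows downward; lengths in m; the calibration is good to about 2 mm. The wrist camera is an equidistant fisheye: a pixel r from the principal point sees the ray r / f radians off the axis. A picture is of the moment at which its call begins: read the wrist's pose just before it. camera_params takes no time and is no camera call; for the wrist camera it gives the pose at the moment of the call.
- manip.finish_job(): hands the job in; it is judged then, once.
The state is a dict: "time": time; "qpos": joint angles; "qd": joint speeds; "joint_torque": joint torques, N m; "tool_pos": TCP position; "tool_rot": TCP orientation; "ft_force": force on the tool from outside, world axes, zero at the start; "torque": the same for the moment, N m; "width": finger opening in m; "grasp_force": force on a finger pad.
Only numpy, scipy, OpenCV 4.12 (cv2) and the standard library are available. Lean on these libraries where they do the work, as an engineer would, in place of code of your own. Each camera call takes 0.05 s, during which the arm holds its last target. There are 200 camera calls.

## Working session

There is one attempt and no reset: what is moved stays moved. The work goes in short steps, Python scripts to look and compute and a tool call to move; the robot and the scene stay as the last step left them, time stands still between calls to the robot, and variables do not carry over. Pictures are saved under pics/ and viewed, at most 14 in all, crops included, and the job is handed in when it is done.

Besides the shell and the picture viewer there is one more tool, called after "Request:" as name(argument=value, ...), one argument or row to a line, values as JSON. carry_out: Moves the arm, as the interface text tells. Its arguments: {"type":"object","properties":{"series":{"type":"array","items":{"type":"array","items":{"type":"array","items":{"type":"number","minimum":-1,"maximum":1}}}},"squeeze":{"type":"number"}},"required":["series"]}

```bash
mkdir -p pics; ls; python3 - <<'E'
from workcell import state, imaging, manip
import cv2,numpy as np
for n in ["scene","top"]:
    cv2.imwrite(f"pics/{n}0.png",imaging.read_camera(n)); p=imaging.camera_params(n); print(n,p["fx"],p["cx"],p["cy"],np.round(p["cam_to_world"],3).tolist())
s=state(); print(s["time"],s["tool_pos"],np.round(s["tool_rot"],3).tolist(),s["width"])
E
```

```text
pics
scene 377.56057669560306 313.51500094263434 201.49115537014146 [[-0.578, 0.564, -0.589, 1.128], [0.816, 0.4, -0.417, 0.301], [0.0, -0.722, -0.692, 0.797], [0.0, 0.0, 0.0, 1.0]]
top 487.27686592574855 313.51958939106805 203.28613879921537 [[-0.001, -0.999, 0.048, 0.484], [-1.0, 0.001, 0.015, -0.118], [-0.016, -0.048, -0.999, 1.626], [0.0, 0.0, 0.0, 1.0]]
0.1 [ 0.15394966 -0.50138001  0.25223899] [[0.956, 0.293, -0.0], [0.293, -0.956, 0.002], [0.0, -0.002, -1.0]] 0.08533308977685189
```

View pics/scene0.png

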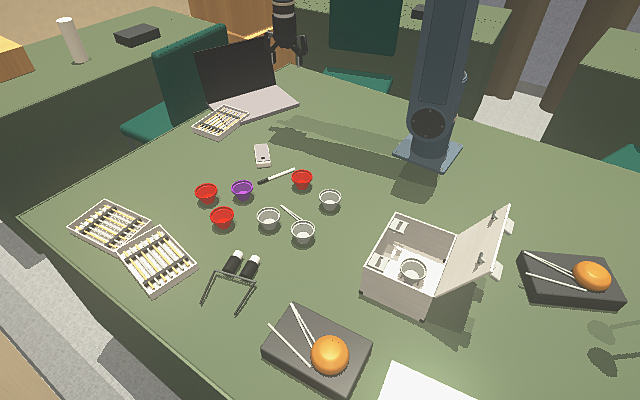

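View pics/top0.png

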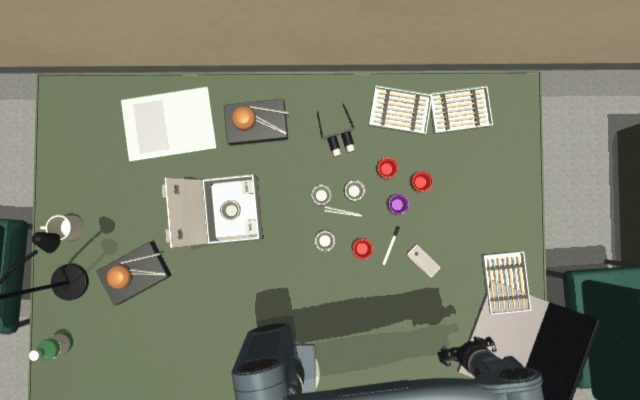

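The scene view shows three loose grey bowls, at (330,199), (268,218) and (302,232). In the top view they are at (321,195), (354,190) and (325,241), with red and purple look-alikes nearby. The case is at (232,210), with its lid leaning open to the left (+y). The far stud is on the upper side of the image. Next I'll measure these.

```bash
cat > h.py <<'E'
from workcell import state, imaging, manip
import cv2,numpy as np
def cast(n,uv,z,p=None):
    p=p or imaging.camera_params(n); T=np.array(p["cam_to_world"])
    x,y=(uv[0]-p["cx"])/p["fx"],(uv[1]-p["cy"])/p["fy"]
    if n=="wrist":
        r=np.hypot(x,y); k=np.sin(r)/max(r,1e-9); d=np.array([x*k,y*k,np.cos(r)])
    else: d=np.array([x,y,1.])
    d=T[:3,:3]@d; o=T[:3,3]; return o+d*(z-o[2])/d[2]
def rel(target,yaw_y=None):
    "shift in tool axes from the present pose to a world point"
    s=state(); R=np.array(s["tool_rot"]); return R.T@(np.array(target)-s["tool_pos"])
def turn_to(a):
    "spin (scaled) that brings tool y to heading a (mod pi)"
    R=np.array(state()["tool_rot"]); c=np.arctan2(R[1,1],R[0,1]); d=(c-a+np.pi/2)%np.pi-np.pi/2
    return d/(2*np.pi)
E
python3 - <<'E'
from h import *
im=imaging.read_camera("top"); hsv=cv2.cvtColor(im,cv2.COLOR_BGR2HSV)
m=((hsv[...,1]<50)&(hsv[...,2]>90)).astype(np.uint8)*255
cv2.imwrite("pics/top_case.png",cv2.resize(im[165:260,150:380],None,fx=3.4,fy=3.4,interpolation=cv2.INTER_CUBIC))
for c in cv2.findContours(m,cv2.RETR_EXTERNAL,cv2.CHAIN_APPROX_NONE)[0]:
    x,y,w,h=cv2.boundingRect(c)
    if cv2.contourArea(c)>100 and 150<x+w/2<420 and 150<y<300:
        (u,v),r=cv2.minEnclosingCircle(c); print((x,y,w,h),round(u,1),round(v,1),round(r,1),cast("top",(u,v),.044).round(4),r*2/487*1.58)
E
```

```text
(381, 235, 16, 31) 389.0 250.0 16.2 [ 0.4091 -0.3374  0.044 ] 0.10482890479618519
(314, 230, 22, 23) 324.5 240.7 11.3 [ 0.439  -0.1292  0.044 ] 0.07321802683679475
(310, 183, 53, 35) 336.0 203.5 28.8 [ 0.5597 -0.1668  0.044 ] 0.18719166875130344
(344, 179, 22, 23) 354.0 189.9 11.3 [ 0.6039 -0.2255  0.044 ] 0.07328503790822118
(160, 174, 104, 75) 211.6 208.8 57.3 [0.5429 0.2385 0.044 ] 0.3715215334412499
```

View pics/top_case.png

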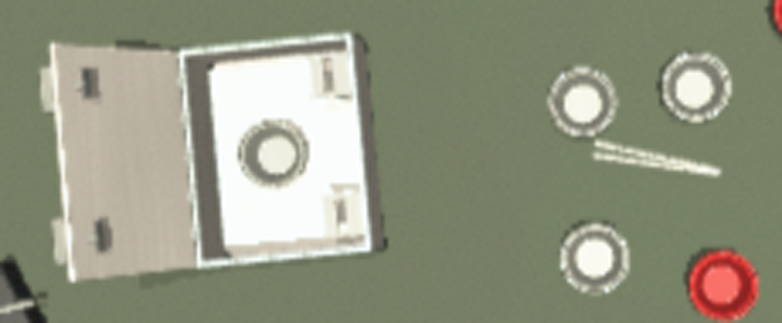

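The crop shows the case opening with corners at crop pixels (180,47), (353,35), (372,248) and (198,266). The bowl in the case has its rim centred near (274,153), and the loose bowls are at (582,101), (696,87) and (595,258). The lid's free edge runs from (52,43) to (72,280), with the studs seen through holes at (90,83) and (103,235).

```bash
python3 - <<'E'
from h import *
f=lambda u,v:(150+(u+.5)/3.4-.5,165+(v+.5)/3.4-.5)
P=[cast("top",f(*c),.108) for c in [(180,47),(353,35),(372,248),(198,266)]]
print(np.round(P,4).tolist()); c=np.mean(P,0); print("case",c.round(4))
ex=(P[0]+P[1]-P[2]-P[3])/2; ey=(P[0]+P[3]-P[1]-P[2])/2
print(np.linalg.norm(ex),np.linalg.norm(ey)); a=np.arctan2(ex[1],ex[0]); b=np.arctan2(-ey[0],ey[1]); print("yaw",a,b)
y=(a+b)/2; X=np.array([np.cos(y),np.sin(y),0]);Y=np.array([-np.sin(y),np.cos(y),0])
print("well",c+.015*Y,"bowl0 seen",cast("top",f(274,153),.048))
print("bowlA",cast("top",f(582,101),.044))
for th in np.arange(1.6,2.2,.1):
    # free edge of the outer face
    e=c+Y*(.08-.158*np.cos(th)+.006*np.sin(th)); z=.1085+.158*np.sin(th)+.006*np.cos(th)
    q=cast("top",f(62,162),z); print(round(th,1),z.round(3),((q-c)@Y-(e-c)@Y).round(4))
s=state();print(turn_to(y)) 
for t in [(.439,-.1292,.253)]: print(rel(t).round(4))
E
```

```text
[[0.6358, 0.2534, 0.108], [0.6465, 0.0935, 0.108], [0.4506, 0.075, 0.108], [0.4341, 0.2348, 0.108]]
case [0.5418 0.1642 0.108 ]
0.19964998075222617 0.16045832294138032
yaw 0.0933047483153755 0.08490169439940483
well [0.54042634 0.17909737 0.108     ] bowl0 seen [0.53989968 0.17688364 0.048     ]
bowlA [ 0.58951187 -0.1175335   0.044     ]
1.6 0.266 0.0576
1.7 0.264 0.0424
1.8 0.261 0.0281
1.9 0.256 0.0146
2.0 0.25 0.0021
2.1 0.242 -0.0092
2.2 0.233 -0.0192
-0.21679061277060124
[ 3.817e-01 -2.723e-01 -1.000e-04]
```

Request:
carry_out(
  series=[
    [[0.38, -0.27, 0.06, -0.2168, 1], [0.38, -0.27, 0.06, -0.2168, 1], [0.38, -0.27, 0.06, -0.2168, 1], [0.38, -0.27, 0.06, -0.2168, 1], [0.38, -0.27, 0.06, -0.2168, 1], [0.38, -0.27, 0.06, -0.2168, 1], [0.38, -0.27, 0.06, -0.2168, 1], [0.38, -0.27, 0.06, -0.2168, 1], [0.38, -0.27, 0.06, -0.2168, 1], [0.38, -0.27, 0.06, -0.2168, 1], [0.38, -0.27, 0.06, -0.2168, 1], [0.38, -0.27, 0.06, -0.2168, 1]],
  ],
  squeeze=40,
)

```text
time: 1.65
tool_pos: [0.4378, -0.1332, 0.1935]
tool_rot: [[-0.087, 0.996, 0.0], [0.996, 0.087, -0.0], [-0.0, 0.0, -1.0]]
ft_force: [0.8, 0.1, -1.0]
width: 0.0854
grasp_force: 0.0
```

```bash
python3 - <<'E'
from h import *
s=state(); p=imaging.camera_params("wrist"); im=imaging.read_camera("wrist"); cv2.imwrite("pics/w1.png",im)
print(s["tool_pos"],np.round(s["tool_rot"],3).tolist(),s["qpos"]); print(p["fx"],p["cx"],p["cy"],np.round(p["cam_to_world"],3).tolist())
print(rel((.439,-.1292,.055)),turn_to(.089))
E
```

```text
[ 0.4377594  -0.13322301  0.1935489 ] [[-0.087, 0.996, 0.0], [0.996, 0.087, -0.0], [-0.0, 0.0, -1.0]] [-4.42094538e-01 -1.33935057e-01 -1.95356779e-01  1.50892319e+00
 -9.02141334e-05  1.04161262e+00]
309.70691628693146 316.8997332972865 198.74480017985036 [[0.996, 0.085, 0.023, 0.433], [0.088, -0.961, -0.262, -0.067], [0.0, 0.263, -0.965, 0.313], [0.0, 0.0, 0.0, 1.0]]
[0.00383154 0.00151119 0.13849715] -0.000272538863084001
```

View pics/w1.png

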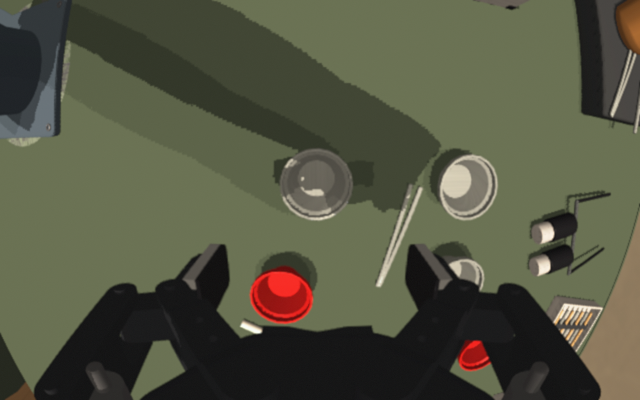

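The wrist view shows the target bowl at about (316,185), 72 px across, in the arm's shadow. The other two bowls are at (468,185) and (465,270). I'll fit the rims here.

```bash
python3 - <<'E'
from h import *
for uv in [(316.5,184.5),(468,183)]: print(cast("wrist",uv,.044).round(4))
for a,b in [((280,184),(353,184)),((316,148),(316,221))]: print(np.linalg.norm(cast("wrist",a,.044)-cast("wrist",b,.044)))
E
```

```text
[ 0.4378 -0.1272  0.044 ]
[ 0.5834 -0.1117  0.044 ]
0.06528985250078485
0.06700157908322897
```

Request:
carry_out(
  series=[
    [[0.005, 0.001, 0.06, 0, 1], [0.005, 0.001, 0.11, 0, 1], [0.005, 0.001, 0.14, 0, 1], [0.005, 0.001, 0.14, 0, 1], [0.005, 0.001, 0.14, 0, -1], [0.005, 0.001, 0.14, 0, -1], [0.005, 0.001, 0.14, 0, -1], [0.005, 0.001, 0.14, 0, -1], [0.005, 0.001, 0.1, 0, -1], [0.005, 0.001, 0.04, 0, -1], [0.005, 0.001, 0.01, 0, -1], [0.005, 0.001, 0.01, 0, -1]],
  ],
  squeeze=40,
)

```text
time: 3.2
tool_pos: [0.4407, -0.128, 0.1867]
tool_rot: [[-0.089, 0.996, 0.007], [0.996, 0.089, -0.003], [-0.003, 0.006, -1.0]]
ft_force: [-0.2, 0.2, -1.2]
width: 0.0629
grasp_force: 45.0
```

```bash
python3 - <<'E'
from h import *
print(rel((.540,.178,.2)),turn_to(.089)); cv2.imwrite("pics/w2.png",imaging.read_camera("wrist"))
E
```

```text
[ 0.295915    0.12629194 -0.01349725] 5.320252154369308e-05
```

View pics/w2.png

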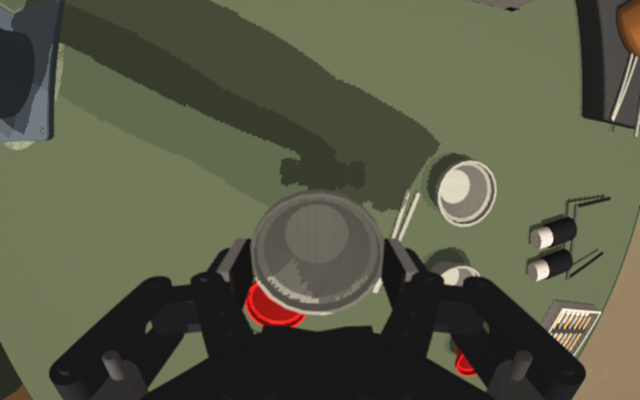

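The bowl is held level, centred at about (317,250). I'm carrying it over the well.

Request:
carry_out(
  series=[
    [[0.05, 0.02, -0.02, 0, -1], [0.296, 0.126, -0.02, 0, -1], [0.296, 0.126, -0.02, 0, -1], [0.296, 0.126, -0.02, 0, -1], [0.296, 0.126, -0.02, 0, -1], [0.296, 0.126, -0.02, 0, -1], [0.296, 0.126, -0.02, 0, -1], [0.296, 0.126, -0.02, 0, -1], [0.296, 0.126, -0.02, 0, -1]],
  ],
)

```text
time: 4.38
tool_pos: [0.5375, 0.1772, 0.2032]
tool_rot: [[-0.087, 0.996, -0.001], [0.996, 0.087, -0.001], [-0.0, -0.001, -1.0]]
ft_force: [0.4, -0.1, -1.4]
width: 0.0637
grasp_force: 45.0
```

```bash
python3 - <<'E'
from h import *
s=state(); print(s["tool_pos"],s["width"],s["ft_force"],s["qpos"][5]); print(rel((.540,.178,.075)),turn_to(.089)); cv2.imwrite("pics/w3.png",imaging.read_camera("wrist"))
E
```

```text
[0.53749846 0.17724208 0.20316404] 0.06365854600485293 [ 0.42854279 -0.14757734 -1.37287914] 1.6840659692891986
[0.00059728 0.00263329 0.12816225] -0.0003214506290143354
```

View pics/w3.png

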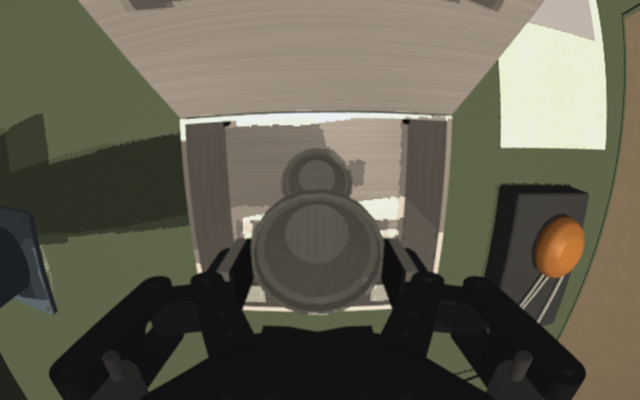

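The bowl already in the case is seen at (317,184), just ahead of the held bowl at (317,250). I'm lowering, releasing a few millimetres above home, and backing off.

Request:
carry_out(
  series=[
    [[0.003, 0.003, 0.04, 0, -1], [0.003, 0.003, 0.08, 0, -1], [0.003, 0.003, 0.11, 0, -1], [0.003, 0.003, 0.12, 0, -1], [0.003, 0.003, 0.125, 0, -1], [0.003, 0.003, 0.128, 0, -1], [0.003, 0.003, 0.13, 0, -1], [0.003, 0.003, 0.13, 0, -1]],
  ],
)

```text
time: 5.42
tool_pos: [0.541, 0.1823, 0.0743]
tool_rot: [[-0.089, 0.996, 0.001], [0.996, 0.089, 0.0], [0.0, 0.001, -1.0]]
ft_force: [-1.6, -0.3, 0.5]
width: 0.0634
grasp_force: 45.2
```

Request:
carry_out(
  series=[
    [[-0.001, 0, 0.003, 0, -1], [-0.001, 0, 0.003, 0, -1], [-0.001, 0, 0.003, 0, 1], [-0.001, 0, 0.003, 0, 1], [-0.001, 0, 0.003, 0, 1], [-0.001, 0, 0.003, 0, 1], [-0.001, 0, -0.05, 0, 1], [-0.001, 0, -0.11, 0, 1], [-0.001, 0, -0.15, 0, 1], [-0.001, 0, -0.15, 0, 1]],
  ],
)

```text
time: 6.68
tool_pos: [0.5431, 0.1816, 0.2286]
tool_rot: [[-0.089, 0.996, 0.009], [0.996, 0.089, 0.002], [0.001, 0.01, -1.0]]
ft_force: [-0.6, 0.0, -0.3]
width: 0.0854
grasp_force: 0.0
```

```bash
cat >> h.py <<'E'
def rim(n,box,z,f=6):
    "crop enlarged for viewing"
    p=imaging.camera_params(n); im=imaging.read_camera(n); x,y,w,h=box
    return cv2.resize(im[y:y+h,x:x+w],None,fx=f,fy=f,interpolation=cv2.INTER_CUBIC)
E
python3 - <<'E'
from h import *
a=rim("wrist",(160,90,320,150),0,2.4); cv2.imwrite("pics/w4.png",a); s=state(); print(s["tool_pos"],s["width"])
im=imaging.read_camera("top"); cv2.imwrite("pics/t4full.png",im)
hsv=cv2.cvtColor(im,cv2.COLOR_BGR2HSV); m=((hsv[...,1]<50)&(hsv[...,2]>90)).astype(np.uint8)*255
for c in cv2.findContours(m,cv2.RETR_EXTERNAL,cv2.CHAIN_APPROX_NONE)[0]:
    x,y,w,h=cv2.boundingRect(c)
    if cv2.contourArea(c)>100 and 290<x<420 and 150<y<300: print((x,y,w,h),cast("top",(x+w/2-.5,y+h/2-.5),.044))
E
```

```text
[0.54191548 0.18134837 0.22567494] 0.0857912395364365
(405, 244, 36, 34) [ 0.37544161 -0.44481893  0.044     ]
(382, 235, 15, 31) [ 0.40913245 -0.33740058  0.044     ]
(310, 183, 53, 35) [ 0.5710431  -0.16683068  0.044     ]
(344, 179, 22, 23) [ 0.6035234  -0.22703684  0.044     ]
```

View pics/w4.png

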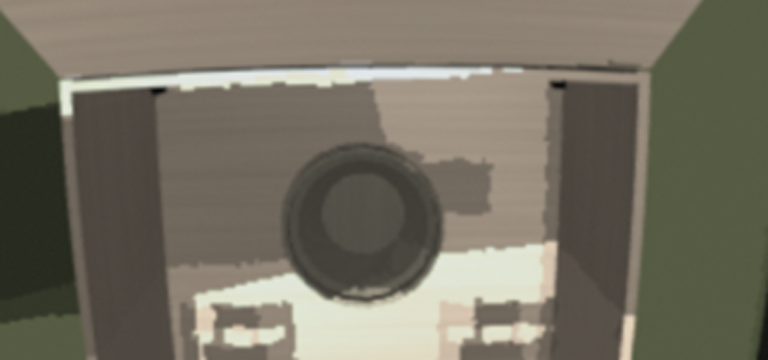

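The crop shows one bowl rim, concentric with the floor circle, at crop (362,222), so the first bowl is nested. I'll work out the stack centre and the next target.

```bash
python3 - <<'E'
from h import *
for z in(.048,.059): print("stack",z,cast("wrist",(310.8,182.3),z).round(4),np.linalg.norm(cast("wrist",(160+283/2.4,182),z)-cast("wrist",(160+442/2.4,182),z)))
print(rel((.588,-.116,.19)),turn_to(.089))
E
```

```text
stack 0.048 [0.5357 0.183  0.048 ] 0.06483627832021556
stack 0.059 [0.5357 0.1854 0.059 ] 0.062420879943024726
[-0.30013409  0.02047765  0.03347969] 1.987858620021323e-05
```

Request:
carry_out(
  series=[
    [[-0.3, 0.02, 0, 0, 1], [-0.3, 0.02, 0, 0, 1], [-0.3, 0.02, 0, 0, 1], [-0.3, 0.02, 0, 0, 1], [-0.3, 0.02, 0, 0, 1], [-0.3, 0.02, 0.034, 0, 1], [-0.3, 0.02, 0.034, 0, 1], [-0.3, 0.02, 0.034, 0, 1], [-0.3, 0.02, 0.034, 0, 1], [-0.3, 0.02, 0.034, 0, 1]],
  ],
)

```text
time: 8.02
tool_pos: [0.5879, -0.1154, 0.1908]
tool_rot: [[-0.09, 0.996, 0.002], [0.996, 0.09, -0.001], [-0.001, 0.002, -1.0]]
ft_force: [0.3, -0.6, 0.3]
width: 0.0856
grasp_force: 0.0
```

```bash
cat >> h.py <<'E'
def greyblob(z=.044,near=None):
    p=imaging.camera_params("wrist"); im=imaging.read_camera("wrist"); hsv=cv2.cvtColor(im,cv2.COLOR_BGR2HSV)
    m=((hsv[...,1]<45)&(hsv[...,2]>70)).astype(np.uint8)*255
    for c in cv2.findContours(m,cv2.RETR_EXTERNAL,cv2.CHAIN_APPROX_NONE)[0]:
        (u,v),r=cv2.minEnclosingCircle(c)
        if cv2.contourArea(c)>600 and r<60: print("blob",round(u),round(v),round(r),cv2.contourArea(c),cast("wrist",(u,v),z,p).round(4))
    return im
E
python3 - <<'E'
from h import *
s=state();print(s["tool_pos"]); cv2.imwrite("pics/w5.png",greyblob())
E
```

```text
[ 0.5879237  -0.11543183  0.19077694]
blob 319 295 32 2832.5 [ 0.6012 -0.2227  0.044 ]
blob 441 259 30 883.5 [ 0.7204 -0.174   0.044 ]
blob 569 70 53 4074.0 [0.8511 0.0481 0.044 ]
blob 526 49 51 2385.5 [0.7837 0.0514 0.044 ]
```

View pics/w5.png

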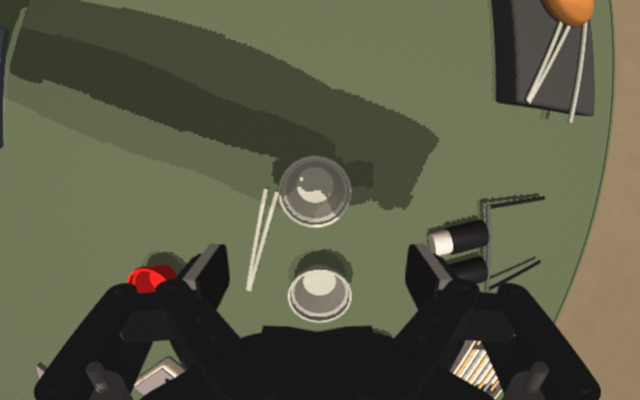

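Bowl A is seen with its rim centred at (315,191), directly below the tool. The bowl behind it is at (320,295).

Request:
carry_out(
  series=[
    [[-0.001, 0, 0.06, 0, 1], [-0.001, 0, 0.11, 0, 1], [-0.001, 0, 0.135, 0, 1], [-0.001, 0, 0.135, 0, 1], [-0.001, 0, 0.135, 0, 1], [-0.001, 0, 0.135, 0, -1], [-0.001, 0, 0.135, 0, -1], [-0.001, 0, 0.135, 0, -1], [-0.001, 0, 0.135, 0, -1], [-0.001, 0, 0.135, 0, -1]],
  ],
)

```text
time: 9.32
tool_pos: [0.5888, -0.1174, 0.0574]
tool_rot: [[-0.089, 0.996, 0.004], [0.996, 0.089, -0.001], [-0.002, 0.004, -1.0]]
ft_force: [-2.0, 0.5, 6.1]
width: 0.0633
grasp_force: 42.8
```

Request:
carry_out(
  series=[
    [[0, 0, -0.06, 0, -1], [0, 0, -0.12, 0, -1], [0, 0, -0.145, 0, -1], [0.3, -0.02, -0.145, 0, -1], [0.3, -0.02, -0.145, 0, -1], [0.3, -0.02, -0.145, 0, -1], [0.3, -0.02, -0.145, 0, -1], [0.3, -0.02, -0.145, 0, -1], [0.3, -0.02, -0.145, 0, -1], [0.3, -0.02, -0.145, 0, -1], [0.3, -0.02, -0.145, 0, -1]],
  ],
)

```text
time: 10.7
tool_pos: [0.5411, 0.1788, 0.1995]
tool_rot: [[-0.087, 0.996, 0.0], [0.996, 0.087, -0.0], [-0.0, 0.0, -1.0]]
ft_force: [-0.3, 1.1, -0.9]
width: 0.063
grasp_force: 44.6
```

```bash
python3 - <<'E'
from h import *
s=state();print(s["tool_pos"],s["width"],rel((.54,.1795,.083)),turn_to(.089)); cv2.imwrite("pics/w6.png",imaging.read_camera("wrist"))
E
```

```text
[0.54107778 0.17881568 0.19947418] 0.06297178034338327 [ 0.0008218  -0.00104808  0.11647356] -0.00027340570634410934
```

View pics/w6.png

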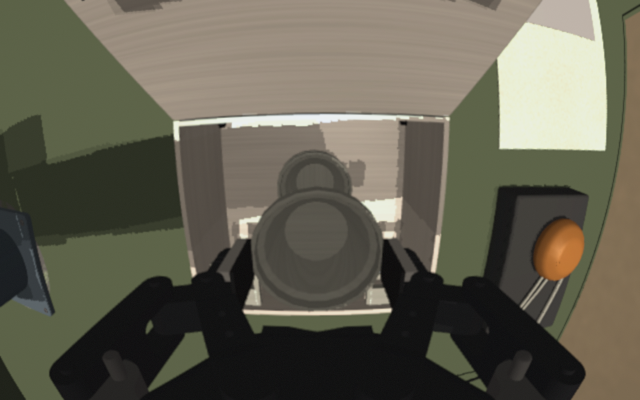

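The held bowl is level, and the stack's rim is visible at (314,186), slightly left of the tool axis, so I shift 3 mm and lower.

Request:
carry_out(
  series=[
    [[0.002, -0.003, 0.04, 0, -1], [0.002, -0.003, 0.075, 0, -1], [0.002, -0.003, 0.095, 0, -1], [0.002, -0.003, 0.104, 0, -1], [0.002, -0.003, 0.108, 0, -1], [0.002, -0.003, 0.111, 0, -1], [0.002, -0.003, 0.113, 0, -1], [0.002, -0.003, 0.113, 0, -1]],
  ],
)

```text
time: 11.75
tool_pos: [0.5378, 0.1819, 0.0868]
tool_rot: [[-0.089, 0.996, 0.001], [0.996, 0.089, 0.0], [0.0, 0.001, -1.0]]
ft_force: [1.2, -0.7, -1.0]
width: 0.0627
grasp_force: 44.6
```

Request:
carry_out(
  series=[
    [[0, 0, 0.002, 0, -1], [0, 0, 0.002, 0, -1], [0, 0, 0.002, 0, 1], [0, 0, 0.002, 0, 1], [0, 0, 0.002, 0, 1], [0, 0, 0.002, 0, 1], [0, 0, -0.05, 0, 1], [0, 0, -0.11, 0, 1], [0, 0, -0.11, 0, 1], [0, 0, -0.11, 0, 1], [0, 0, -0.11, 0, 1], [0, 0, -0.11, 0, 1]],
  ],
)

```text
time: 13.25
tool_pos: [0.5365, 0.1816, 0.1943]
tool_rot: [[-0.089, 0.996, -0.004], [0.996, 0.089, -0.001], [-0.0, -0.004, -1.0]]
ft_force: [-0.3, 0.2, 0.2]
width: 0.085
grasp_force: 0.0
```

```bash
python3 - <<'E'
from h import *
s=state(); print(s["tool_pos"],s["width"]); a=rim("wrist",(160,90,320,200),0,2.4); cv2.imwrite("pics/w7.png",a)
im=imaging.read_camera("top"); hsv=cv2.cvtColor(im,cv2.COLOR_BGR2HSV); m=((hsv[...,1]<50)&(hsv[...,2]>90)).astype(np.uint8)*255
for c in cv2.findContours(m,cv2.RETR_EXTERNAL,cv2.CHAIN_APPROX_NONE)[0]:
    x,y,w,h=cv2.boundingRect(c)
    if cv2.contourArea(c)>100 and 290<x<420 and 150<y<240: print((x,y,w,h),cast("top",(x+w/2-.5,y+h/2-.5),.044))
print(rel((.6035,-.226,.19)))
E
```

```text
[0.53648866 0.18160921 0.19426802] 0.08500288763489372
(382, 235, 15, 31) [ 0.40913245 -0.33740058  0.044     ]
(324, 205, 39, 13) [ 0.53525355 -0.18943958  0.044     ]
(344, 179, 22, 23) [ 0.6035234  -0.22703684  0.044     ]
[-0.41199562  0.03010169  0.00495668]
```

View pics/w7.png

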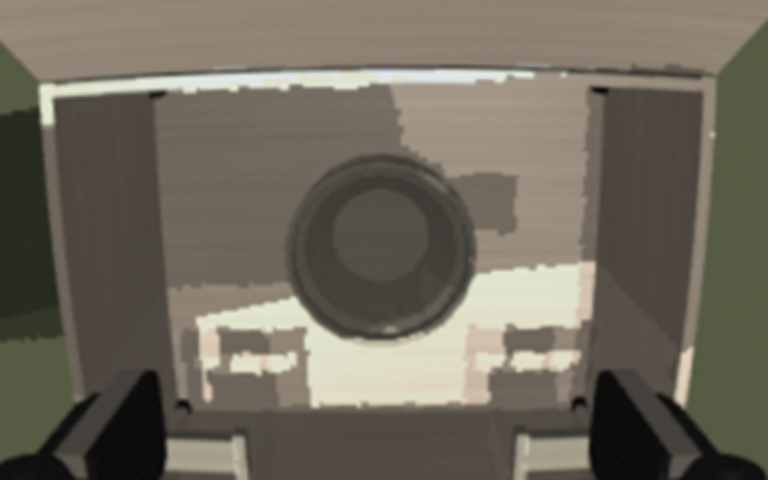

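The rim is one clean circle at crop (381,247), so the second bowl is nested. On to the last bowl, which hasn't moved.

Request:
carry_out(
  series=[
    [[-0.41, 0.03, -0.01, 0, 1], [-0.41, 0.03, -0.01, 0, 1], [-0.41, 0.03, -0.01, 0, 1], [-0.41, 0.03, -0.01, 0, 1], [-0.41, 0.03, -0.01, 0, 1], [-0.41, 0.03, -0.01, 0, 1], [-0.41, 0.03, 0.004, 0, 1], [-0.41, 0.03, 0.004, 0, 1], [-0.41, 0.03, 0.004, 0, 1], [-0.41, 0.03, 0.004, 0, 1], [-0.41, 0.03, 0.004, 0, 1], [-0.41, 0.03, 0.004, 0, 1]],
  ],
)

```text
time: 14.85
tool_pos: [0.6041, -0.2231, 0.1928]
tool_rot: [[-0.09, 0.996, 0.001], [0.996, 0.09, -0.0], [-0.0, 0.001, -1.0]]
ft_force: [-0.1, -0.3, 0.7]
width: 0.0854
grasp_force: 0.0
```

```bash
python3 - <<'E'
from h import *
s=state();print(s["tool_pos"]); im=greyblob()
hsv=cv2.cvtColor(im,cv2.COLOR_BGR2HSV); m=((hsv[...,1]<62)&(hsv[...,2]>40)).astype(np.uint8)*255
c=cv2.HoughCircles(cv2.medianBlur(im[120:260,230:400],3)[...,1],cv2.HOUGH_GRADIENT,1,40,param1=80,param2=18,minRadius=31,maxRadius=41); print(c)
if c is not None:
    for q in c[0]: print(cast("wrist",(q[0]+230,q[1]+120),.044))
E
```

```text
[ 0.6041219  -0.22306291  0.19284889]
blob 474 365 26 799.5 [ 0.8394 -0.4429  0.044 ]
blob 28 352 31 1044.5 [ 0.0729 -0.5892  0.044 ]
blob 517 273 46 2780.0 [ 0.8462 -0.2982  0.044 ]
blob 313 192 37 4024.5 [ 0.6016 -0.2241  0.044 ]
[[[83.5 70.5 34.6]]]
[ 0.60188852 -0.22289647  0.044     ]
```

Request:
carry_out(
  series=[
    [[-0.0015, -0.002, 0.06, 0, 1], [-0.0015, -0.002, 0.11, 0, 1], [-0.0015, -0.002, 0.136, 0, 1], [-0.0015, -0.002, 0.136, 0, 1], [-0.0015, -0.002, 0.136, 0, 1], [-0.0015, -0.002, 0.136, 0, -1], [-0.0015, -0.002, 0.136, 0, -1], [-0.0015, -0.002, 0.136, 0, -1], [-0.0015, -0.002, 0.136, 0, -1], [-0.0015, -0.002, 0.136, 0, -1]],
  ],
)

```text
time: 16.15
tool_pos: [0.604, -0.2263, 0.0596]
tool_rot: [[-0.089, 0.996, 0.005], [0.996, 0.089, -0.003], [-0.003, 0.005, -1.0]]
ft_force: [-0.7, -0.9, -0.4]
width: -0.0001
grasp_force: 0.0
```

Request:
carry_out(
  series=[
    [[0, 0, -0.06, 0, -1], [0, 0, -0.12, 0, -1], [0, 0, -0.15, 0, -1], [0.41, -0.03, -0.15, 0, -1], [0.41, -0.03, -0.15, 0, -1], [0.41, -0.03, -0.15, 0, -1], [0.41, -0.03, -0.15, 0, -1], [0.41, -0.03, -0.15, 0, -1], [0.41, -0.03, -0.15, 0, -1], [0.41, -0.03, -0.15, 0, -1], [0.41, -0.03, -0.15, 0, -1], [0.41, -0.03, -0.15, 0, -1]],
  ],
)

```text
time: 17.65
tool_pos: [0.5353, 0.1795, 0.2059]
tool_rot: [[-0.089, 0.996, -0.001], [0.996, 0.089, -0.001], [-0.001, -0.001, -1.0]]
ft_force: [0.9, -0.3, -0.2]
width: 0.0001
grasp_force: 0.0
```

```bash
python3 - <<'E'
from h import *
s=state();print(s["tool_pos"],s["width"],rel((.538,.181,.0985)),turn_to(.089))
E
```

```text
[0.53533968 0.17951357 0.20589722] 0.0001304165963282867 [0.00135317 0.00290651 0.1073926 ] 1.580064243836014e-05
```

The gripper shut on nothing, so it missed. I'll look for the bowl.

```bash
python3 - <<'E'
from h import *
t=imaging.read_camera("top"); cv2.imwrite("pics/t8.png",cv2.resize(t[130:290,200:440],None,fx=3.3,fy=3.3,interpolation=cv2.INTER_CUBIC))
hsv=cv2.cvtColor(t,cv2.COLOR_BGR2HSV); m=((hsv[...,1]<50)&(hsv[...,2]>90)).astype(np.uint8)*255
for c in cv2.findContours(m,cv2.RETR_EXTERNAL,cv2.CHAIN_APPROX_NONE)[0]:
    x,y,w,h=cv2.boundingRect(c)
    if cv2.contourArea(c)>100 and 290<x<420 and 110<y<240: print((x,y,w,h),cast("top",(x+w/2-.5,y+h/2-.5),.044))
E
```

```text
(382, 235, 15, 31) [ 0.40913245 -0.33740058  0.044     ]
(324, 205, 39, 13) [ 0.53525355 -0.18943958  0.044     ]
(344, 180, 22, 23) [ 0.60026415 -0.22702186  0.044     ]
```

View pics/t8.png

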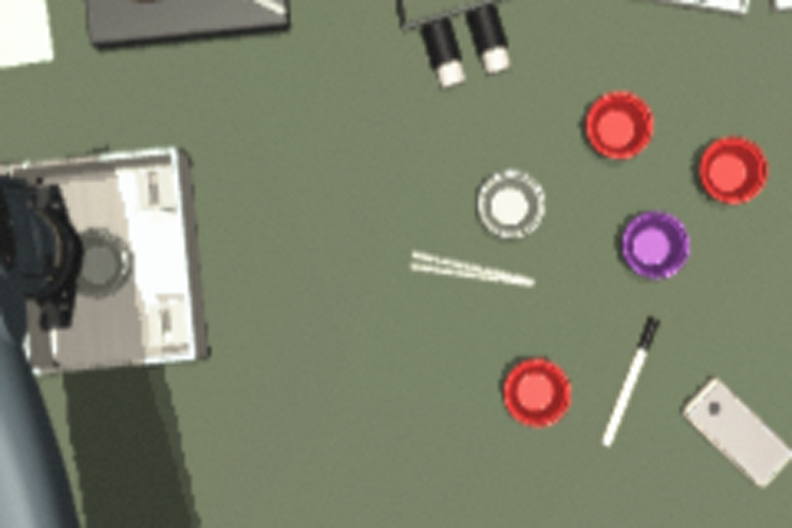

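The bowl stands upright almost where it was, at crop (511,205), so the tips closed above the rim. I'll go back and grip 5 mm lower.

Request:
carry_out(
  series=[
    [[-0.41, 0.03, 0, 0, 1], [-0.41, 0.03, 0, 0, 1], [-0.41, 0.03, 0, 0, 1], [-0.41, 0.03, 0, 0, 1], [-0.41, 0.03, 0, 0, 1], [-0.41, 0.03, 0, 0, 1], [-0.41, 0.03, 0.014, 0, 1], [-0.41, 0.03, 0.014, 0, 1], [-0.41, 0.03, 0.014, 0, 1], [-0.41, 0.03, 0.014, 0, 1], [-0.41, 0.03, 0.014, 0, 1], [-0.41, 0.03, 0.014, 0, 1]],
  ],
)

```text
time: 19.2
tool_pos: [0.6023, -0.2247, 0.1929]
tool_rot: [[-0.09, 0.996, 0.001], [0.996, 0.09, -0.0], [-0.0, 0.001, -1.0]]
ft_force: [-0.2, 0.6, -0.0]
width: 0.0855
grasp_force: 0.0
```

```bash
python3 - <<'E'
from h import *
s=state();print(s["tool_pos"]); im=greyblob(); print(rel((.6,-.2255,.052)))
E
```

```text
[ 0.60229208 -0.22469832  0.1928648 ]
blob 470 361 22 738.0 [ 0.826  -0.4358  0.044 ]
blob 28 352 31 1050.0 [ 0.071 -0.591  0.044]
blob 518 272 47 2797.5 [ 0.8457 -0.2992  0.044 ]
blob 310 191 37 4046.0 [ 0.5968 -0.2247  0.044 ]
[-0.00043241 -0.00232896  0.14068743]
```

Request:
carry_out(
  series=[
    [[-0.0005, -0.004, 0.06, 0, 1], [-0.0005, -0.004, 0.11, 0, 1], [-0.0005, -0.004, 0.142, 0, 1], [-0.0005, -0.004, 0.142, 0, 1], [-0.0005, -0.004, 0.142, 0, 1], [-0.0005, -0.004, 0.142, 0, 1], [-0.0005, -0.004, 0.142, 0, -1], [-0.0005, -0.004, 0.142, 0, -1], [-0.0005, -0.004, 0.142, 0, -1], [-0.0005, -0.004, 0.142, 0, -1], [-0.0005, -0.004, 0.142, 0, -1], [-0.0005, -0.004, 0.142, 0, -1]],
  ],
)

```text
time: 20.75
tool_pos: [0.5991, -0.2272, 0.0536]
tool_rot: [[-0.089, 0.996, 0.003], [0.996, 0.089, -0.002], [-0.002, 0.003, -1.0]]
ft_force: [-1.5, 0.4, 6.6]
width: 0.0668
grasp_force: 42.6
```

Request:
carry_out(
  series=[
    [[0, 0, -0.06, 0, -1], [0, 0, -0.12, 0, -1], [0, 0, -0.15, 0, -1], [0.41, -0.025, -0.15, 0, -1], [0.41, -0.025, -0.15, 0, -1], [0.41, -0.025, -0.15, 0, -1], [0.41, -0.025, -0.15, 0, -1], [0.41, -0.025, -0.15, 0, -1], [0.41, -0.025, -0.15, 0, -1], [0.41, -0.025, -0.15, 0, -1], [0.41, -0.025, -0.15, 0, -1], [0.41, -0.025, -0.15, 0, -1]],
  ],
)

```text
time: 22.25
tool_pos: [0.5368, 0.1795, 0.2006]
tool_rot: [[-0.089, 0.996, 0.0], [0.996, 0.089, -0.001], [-0.001, 0.0, -1.0]]
ft_force: [-0.2, -0.4, -0.8]
width: 0.0665
grasp_force: 45.1
```

```bash
python3 - <<'E'
from h import *
s=state();print(s["tool_pos"],s["width"],rel((.538,.181,.095)),turn_to(.089))
E
```

```text
[0.53678726 0.17947892 0.200552  ] 0.0664698069787637 [0.00147087 0.00130061 0.10555166] 6.719893289463462e-05
```

Request:
carry_out(
  series=[
    [[0.0015, 0.001, 0.04, 0, -1], [0.0015, 0.001, 0.075, 0, -1], [0.0015, 0.001, 0.09, 0, -1], [0.0015, 0.001, 0.098, 0, -1], [0.0015, 0.001, 0.102, 0, -1], [0.0015, 0.001, 0.105, 0, -1], [0.0015, 0.001, 0.107, 0, -1], [0.0015, 0.001, 0.107, 0, -1]],
  ],
)

```text
time: 23.25
tool_pos: [0.5377, 0.1815, 0.0937]
tool_rot: [[-0.089, 0.996, 0.001], [0.996, 0.089, 0.0], [0.0, 0.001, -1.0]]
ft_force: [0.5, 0.7, -2.4]
width: 0.0665
grasp_force: 45.2
```

Request:
carry_out(
  series=[
    [[0, 0, 0.002, 0, -1], [0, 0, 0.002, 0, -1], [0, 0, 0.002, 0, 1], [0, 0, 0.002, 0, 1], [0, 0, 0.002, 0, 1], [0, 0, 0.002, 0, 1], [0, 0, -0.05, 0, 1], [0, 0, -0.11, 0, 1], [0, 0, -0.11, 0, 1], [0, 0, -0.11, 0, 1], [0, 0, -0.11, 0, 1], [0, 0, -0.11, 0, 1]],
  ],
)

```text
time: 24.75
tool_pos: [0.5365, 0.1811, 0.2013]
tool_rot: [[-0.089, 0.996, -0.004], [0.996, 0.089, -0.001], [-0.0, -0.004, -1.0]]
ft_force: [1.3, 0.2, -0.2]
width: 0.0857
grasp_force: 0.0
```

```bash
python3 - <<'E'
from h import *
s=state(); print(s["tool_pos"],s["width"]); a=rim("wrist",(160,90,320,200),0,2.4); cv2.imwrite("pics/w9.png",a[:, :400]); print(rel((.538,.181,.1)))
b=rim("scene",(340,190,180,140),0,2.8)[:480,:]; b=cv2.resize(b,None,fx=.78,fy=.78); a2=a[:b.shape[0],230:570]
h=min(a.shape[0],b.shape[0]); cv2.imwrite("pics/c9.png",np.hstack([a[:h,230:600],b[:h]]))
E
```

```text
[0.53652988 0.18110116 0.20126111] 0.08568376536704245
[-0.00023216  0.00156884  0.10160328]
```

View pics/c9.png

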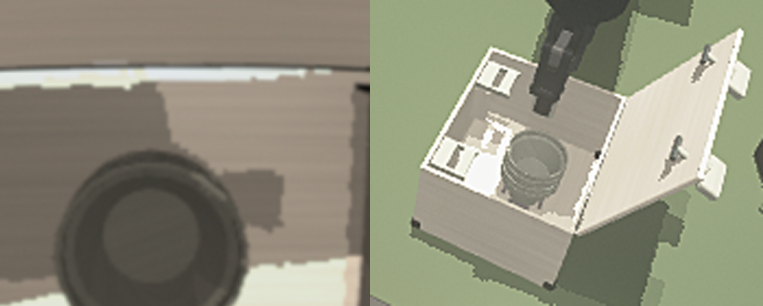

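The three loose bowls and the case bowl now form one level stack: the right half shows evenly spaced rims at (535,165). Now the lid: I go over its edge with the fingers shut and come down behind it.

Request:
carry_out(
  series=[
    [[0, 0.004, -0.06, 0, -1], [0, 0.004, -0.115, 0, -1], [0, 0.004, -0.115, 0, -1], [0, 0.004, -0.115, 0, -1], [0.06, 0.004, -0.115, 0, -1], [0.12, 0.004, -0.115, 0, -1], [0.188, 0.004, -0.115, 0, -1], [0.188, 0.004, -0.115, 0, -1], [0.188, 0.004, -0.115, 0, -1], [0.188, 0.004, -0.08, 0, -1], [0.188, 0.004, -0.05, 0, -1], [0.188, 0.004, -0.05, 0, -1]],
  ],
)

```text
time: 26.35
tool_pos: [0.5235, 0.3661, 0.2493]
tool_rot: [[-0.087, 0.996, -0.007], [0.996, 0.087, -0.004], [-0.004, -0.007, -1.0]]
ft_force: [0.4, -0.2, -0.5]
width: 0.0003
grasp_force: 0.0
```

```bash
python3 - <<'E'
from h import *
s=state(); p=s["tool_pos"]-np.array([.5418,.1642,0]); print("xc",p@[.996,.089,0],"yc",p@[-.089,.996,0],s["tool_pos"],s["width"],s["ft_force"],turn_to(.089))
E
```

```text
xc -0.0003095730551886674 yc 0.20269210804340765 [0.52345091 0.36606651 0.24930802] 0.0003412658972758632 [ 0.36884028 -0.18424656 -0.52824013] -0.00035299761385457613
```

Request:
carry_out(
  series=[
    [[-0.035, 0, 0, 0, -1], [-0.055, 0, -0.005, 0, -1], [-0.075, 0, -0.015, 0, -1], [-0.095, 0, -0.025, 0, -1], [-0.115, 0, -0.028, 0, -1], [-0.135, 0, -0.028, 0, -1], [-0.155, 0, -0.025, 0, -1], [-0.17, 0, -0.02, 0, -1], [-0.184, 0, -0.013, 0, -1], [-0.2, 0, -0.003, 0, -1], [-0.216, 0, 0.009, 0, -1]],
  ],
)

```text
time: 27.72
tool_pos: [0.5445, 0.1525, 0.2439]
tool_rot: [[-0.089, 0.996, 0.001], [0.996, 0.089, -0.001], [-0.001, 0.001, -1.0]]
ft_force: [0.8, 0.6, 1.2]
width: -0.0001
grasp_force: 0.8
```

```bash
python3 - <<'E'
from h import *
s=state(); p=s["tool_pos"]-np.array([.5418,.1642,0]); print("xc",p@[.996,.089,0],"yc",p@[-.089,.996,0],s["tool_pos"],s["ft_force"])
cv2.imwrite("pics/c10.png",rim("scene",(320,130,220,190),0,2.8))
E
```

```text
xc 0.0016088053636527414 yc -0.011858599702297815 [0.54445795 0.15253128 0.24393645] [0.8345042  0.60667274 1.18447646]
```

View pics/c10.png

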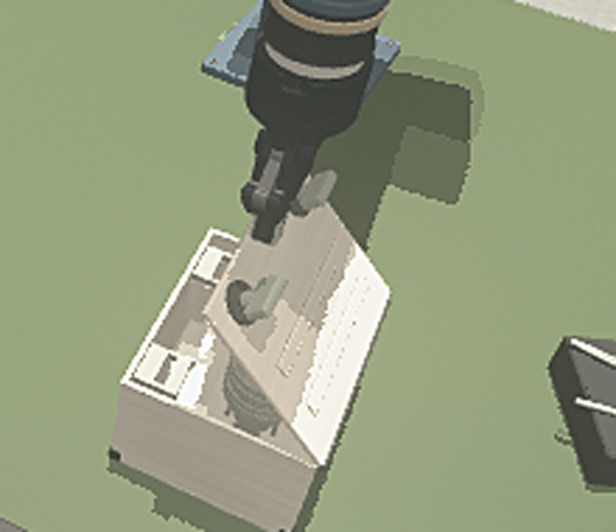

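The lid is at about 45°, with the fingertips on the middle of its edge at (262,235) in the crop. I continue down to shut.

Request:
carry_out(
  series=[
    [[-0.013, 0, 0.014, 0, -1], [-0.025, 0, 0.03, 0, -1], [-0.032, 0, 0.042, 0, -1], [-0.037, 0, 0.054, 0, -1], [-0.042, 0, 0.067, 0, -1], [-0.045, 0, 0.079, 0, -1], [-0.047, 0, 0.091, 0, -1], [-0.048, 0, 0.1, 0, -1], [-0.048, 0, 0.104, 0, -1], [-0.048, 0, 0.106, 0, -1], [-0.048, 0, 0.107, 0, -1], [-0.048, 0, 0.107, 0, -1]],
  ],
)

```text
time: 29.28
tool_pos: [0.5485, 0.1061, 0.1376]
tool_rot: [[-0.089, 0.996, 0.001], [0.996, 0.089, 0.0], [0.0, 0.001, -1.0]]
ft_force: [-0.6, 0.4, -0.0]
width: 0.0001
grasp_force: 0.0
```

Request:
carry_out(
  series=[
    [[0, 0, 0.002, 0, -1], [0, 0, 0.004, 0, -1], [0, 0, 0.006, 0, -1], [0, 0, 0.006, 0, -1], [0, 0, 0.006, 0, -1]],
  ],
)

```text
time: 29.9
tool_pos: [0.5488, 0.1061, 0.1364]
tool_rot: [[-0.089, 0.996, 0.004], [0.996, 0.089, 0.0], [-0.0, 0.004, -1.0]]
ft_force: [-6.1, -0.5, 16.8]
width: 0.0002
grasp_force: 8.4
```

The lid is seated: the tip height is 0.1144 and it carries 17 N. Next I rise, turn the gripper and look at the near stud.

Request:
carry_out(
  series=[
    [[0, 0, -0.05, 0, -1], [0, 0, -0.1, 0, -1], [0.004, -0.065, -0.1, -0.25, 0], [0.004, -0.065, -0.1, -0.25, 0], [0.004, -0.065, -0.1, -0.25, 0], [0.004, -0.065, -0.1, -0.25, 0], [0.004, -0.065, -0.1, -0.25, 0], [0.004, -0.065, -0.1, -0.25, 0], [0.004, -0.065, -0.1, -0.25, 0], [0.004, -0.065, -0.1, -0.25, 0], [0.004, -0.065, -0.1, -0.25, 0], [0.004, -0.065, -0.1, -0.25, 0]],
  ],
)

```text
time: 31.4
tool_pos: [0.4833, 0.1042, 0.2313]
tool_rot: [[-0.996, -0.088, 0.0], [-0.088, 0.996, 0.0], [-0.0, 0.0, -1.0]]
ft_force: [0.3, -0.0, -0.8]
width: 0.0426
grasp_force: 0.0
```

```bash
python3 - <<'E'
from h import *
s=state(); print(s["tool_pos"],np.round(s["tool_rot"],3).tolist(),s["width"],s["qpos"][5]); cv2.imwrite("pics/w11.png",imaging.read_camera("wrist")); print(turn_to(1.66)); np.save("p11.npy",imaging.camera_params("wrist")["cam_to_world"])
E
```

```text
[0.48327922 0.10422428 0.23134116] [[-0.996, -0.088, 0.0], [-0.088, 0.996, 0.0], [-0.0, 0.0, -1.0]] 0.04259563101532372 -0.011717481085022697
-0.00020062184930624513
```

View pics/w11.png

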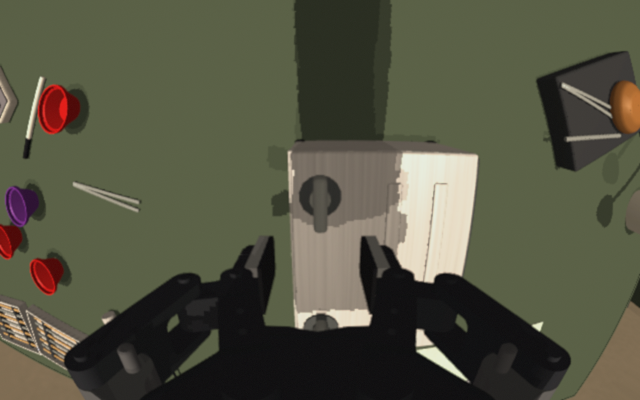

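The wrist view shows the near wing as a vertical bar at (320,180) to (320,232), parallel to the lid's free edge, so the lid is shut. I'm checking its position against the geometry.

```bash
python3 - <<'E'
from h import *
for v in (178,200,232): print(v,cast("wrist",(320,v),.1465).round(4))
print(rel((.482,.1045,.1535)))
E
```

```text
178 [0.4589 0.1039 0.1465]
200 [0.4742 0.1053 0.1465]
232 [0.4976 0.1074 0.1465]
[0.00126763 0.00040018 0.07786794]
```

Request:
carry_out(
  series=[
    [[0.003, 0.0015, 0.04, 0, 0], [0.003, 0.0015, 0.07, 0, 0], [0.003, 0.0015, 0.078, 0, 0], [0.003, 0.0015, 0.078, 0, 0], [0.003, 0.0015, 0.078, 0, 0], [0.003, 0.0015, 0.078, 0, -1], [0.003, 0.0015, 0.078, 0, -1], [0.003, 0.0015, 0.078, 0, -1], [0.003, 0.0015, 0.078, 0, -1], [0.003, 0.0015, 0.078, 0, -1]],
  ],
  squeeze=40,
)

```text
time: 32.7
tool_pos: [0.4807, 0.1059, 0.1539]
tool_rot: [[-0.996, -0.089, 0.002], [-0.089, 0.996, 0.001], [-0.002, 0.001, -1.0]]
ft_force: [0.4, 2.6, 2.6]
width: 0.0092
grasp_force: 43.7
```

Gripped at about 10 mm. Now push in 9 mm.

Request:
carry_out(
  series=[
    [[0, 0, 0.003, 0, -1], [0, 0, 0.006, 0, -1], [0, 0, 0.009, 0, -1], [0, 0, 0.01, 0, -1], [0, 0, 0.01, 0, -1]],
  ],
)

```text
time: 33.33
tool_pos: [0.4807, 0.1059, 0.1445]
tool_rot: [[-0.996, -0.089, 0.002], [-0.089, 0.996, 0.001], [-0.002, 0.001, -1.0]]
ft_force: [0.1, 5.1, 7.2]
width: 0.0085
grasp_force: 44.3
```

Request:
carry_out(
  series=[
    [[0, 0, 0, 0.028, -1], [0, 0, 0, 0.056, -1], [0, 0, 0, 0.084, -1], [0, 0, 0, 0.112, -1], [0, 0, 0, 0.14, -1], [0, 0, 0, 0.168, -1], [0, 0, 0, 0.196, -1], [0, 0, 0, 0.224, -1], [0, 0, 0, 0.246, -1], [0, 0, 0, 0.252, -1], [0, 0, 0, 0.252, -1]],
  ],
)

```text
time: 34.7
tool_pos: [0.479, 0.104, 0.1444]
tool_rot: [[-0.077, 0.997, -0.002], [0.997, 0.077, -0.004], [-0.003, -0.002, -1.0]]
ft_force: [-4.0, -1.0, 11.3]
width: 0.0088
grasp_force: 44.8
```

Request:
carry_out(
  series=[
    [[0, 0, -0.002, 0, -1], [0, 0, -0.002, 0, 0], [0, 0, -0.002, 0, 0], [0, 0, -0.002, 0, 0], [0, 0, -0.05, 0, 0], [0, 0, -0.087, 0, 0], [0, 0, -0.087, -0.001, 0], [0, 0, -0.087, -0.001, 0], [0, 0, -0.087, -0.001, 0]],
  ],
)

```text
time: 35.83
tool_pos: [0.4792, 0.1053, 0.2284]
tool_rot: [[-0.083, 0.997, -0.003], [0.997, 0.083, -0.0], [-0.0, -0.003, -1.0]]
ft_force: [0.3, 0.2, 0.2]
width: 0.0429
grasp_force: 0.0
```

```bash
python3 - <<'E'
from h import *
s=state(); print(s["tool_pos"],s["width"],turn_to(.089)); cv2.imwrite("pics/w12.png",imaging.read_camera("wrist")); print(rel((.6095,.117,.232)))
E
```

```text
[0.47915061 0.10529603 0.22841931] 0.0428653486458882 -0.0009693245980111474
[ 0.00086038  0.1307971  -0.00392949]
```

View pics/w12.png

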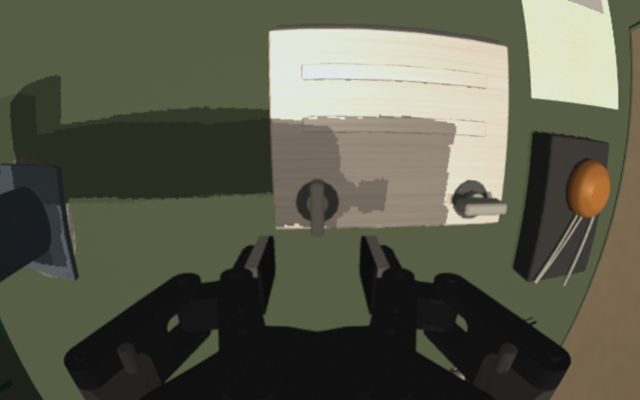

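The near wing at (317,207) now stands square to the lid edge, so it is locked. The far wing at (485,208) is still parallel to the edge. Moving over it.

Request:
carry_out(
  series=[
    [[0.001, 0.131, 0, -0.251, 0], [0.001, 0.131, 0, -0.251, 0], [0.001, 0.131, 0, -0.251, 0], [0.001, 0.131, 0, -0.251, 0], [0.001, 0.131, 0, -0.251, 0], [0.001, 0.131, 0, -0.251, 0], [0.001, 0.131, 0, -0.251, 0], [0.001, 0.131, 0, -0.251, 0], [0.001, 0.131, 0, -0.251, 0], [0.001, 0.131, 0, -0.251, 0], [0.001, 0.131, 0, -0.251, 0], [0.001, 0.131, 0, -0.251, 0]],
  ],
)

```text
time: 37.38
tool_pos: [0.6104, 0.1172, 0.23]
tool_rot: [[-0.996, -0.088, -0.0], [-0.088, 0.996, -0.0], [0.0, -0.0, -1.0]]
ft_force: [-0.7, -0.1, -0.5]
width: 0.0427
grasp_force: 0.0
```

```bash
python3 - <<'E'
from h import *
s=state(); print(s["tool_pos"],s["width"],turn_to(1.66)); p=imaging.camera_params("wrist"); im=imaging.read_camera("wrist"); cv2.imwrite("pics/w13.png",cv2.resize(im[140:260,240:400],None,fx=3,fy=3)); print(rel((.6095,.117,.1535)))
for u in (310,317,324):
  for v in (178,205,232): print(u,v,cast("wrist",(u,v),.1465,p).round(4))
E
```

```text
[0.61044973 0.11723511 0.23000463] 0.04267544417825217 -0.00010429368431357802
[ 0.00098439 -0.00013898  0.07666356]
310 178 [0.5863 0.1102 0.1465]
310 205 [0.605  0.1117 0.1465]
310 232 [0.6248 0.1134 0.1465]
317 178 [0.5859 0.1148 0.1465]
317 205 [0.6046 0.1165 0.1465]
317 232 [0.6243 0.1183 0.1465]
324 178 [0.5854 0.1195 0.1465]
324 205 [0.6042 0.1213 0.1465]
324 232 [0.6239 0.1232 0.1465]
```

View pics/w13.png

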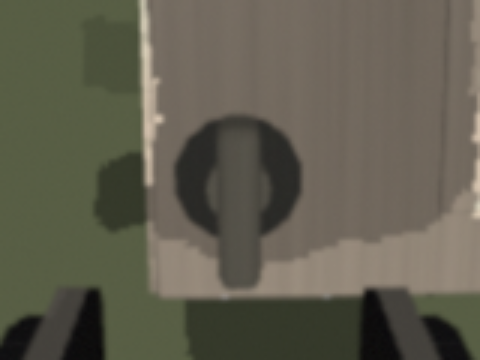

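The far wing is at pixel (320,181) to (320,236), parallel to the edge and within 2 mm of the tool axis. Gripping, then pushing in.

Request:
carry_out(
  series=[
    [[0.0015, 0.001, 0.04, 0, 0], [0.0015, 0.001, 0.07, 0, 0], [0.0015, 0.001, 0.0765, 0, 0], [0.0015, 0.001, 0.0765, 0, 0], [0.0015, 0.001, 0.0765, 0, 0], [0.0015, 0.001, 0.0765, 0, -1], [0.0015, 0.001, 0.0765, 0, -1], [0.0015, 0.001, 0.0765, 0, -1], [0.0015, 0.001, 0.0765, 0, -1], [0.0015, 0.001, 0.0765, 0, -1]],
  ],
)

```text
time: 38.67
tool_pos: [0.6095, 0.1186, 0.1544]
tool_rot: [[-0.996, -0.089, 0.002], [-0.089, 0.996, 0.001], [-0.002, 0.001, -1.0]]
ft_force: [1.4, 1.7, 2.5]
width: 0.0087
grasp_force: 43.5
```

Request:
carry_out(
  series=[
    [[0, 0, 0.003, 0, -1], [0, 0, 0.006, 0, -1], [0, 0, 0.009, 0, -1], [0, 0, 0.01, 0, -1], [0, 0, 0.01, 0, -1]],
  ],
)

```text
time: 39.3
tool_pos: [0.6096, 0.1186, 0.1452]
tool_rot: [[-0.996, -0.089, 0.002], [-0.089, 0.996, 0.001], [-0.002, 0.001, -1.0]]
ft_force: [0.0, 3.6, 7.0]
width: 0.0093
grasp_force: 44.1
```

Request:
carry_out(
  series=[
    [[0, 0, 0, 0.028, -1], [0, 0, 0, 0.056, -1], [0, 0, 0, 0.084, -1], [0, 0, 0, 0.112, -1], [0, 0, 0, 0.14, -1], [0, 0, 0, 0.168, -1], [0, 0, 0, 0.196, -1], [0, 0, 0, 0.224, -1], [0, 0, 0, 0.246, -1], [0, 0, 0, 0.252, -1], [0, 0, 0, 0.252, -1]],
  ],
)

```text
time: 40.67
tool_pos: [0.6083, 0.1172, 0.1451]
tool_rot: [[-0.077, 0.997, -0.001], [0.997, 0.077, -0.002], [-0.002, -0.001, -1.0]]
ft_force: [-3.6, 0.9, 9.4]
width: 0.0088
grasp_force: 44.4
```

Request:
carry_out(
  series=[
    [[0, 0, -0.002, 0, -1], [0, 0, -0.002, 0, 0], [0, 0, -0.002, 0, 0], [0, 0, -0.002, 0, 0], [0, 0, -0.05, 0, 0], [0, 0, -0.1, 0, 0], [-0.05, -0.06, -0.12, 0, 0], [-0.05, -0.06, -0.12, 0, 0], [-0.05, -0.06, -0.12, 0, 0], [-0.05, -0.06, -0.12, 0, 0]],
  ],
)

```text
time: 41.92
tool_pos: [0.5531, 0.0641, 0.2627]
tool_rot: [[-0.077, 0.997, -0.001], [0.997, 0.077, 0.0], [0.001, -0.001, -1.0]]
ft_force: [-0.7, 0.1, -0.7]
width: 0.0425
grasp_force: 0.0
```

```bash
python3 - <<'E'
from h import *
s=state(); print(s["time"],s["tool_pos"]); im=imaging.read_camera("wrist"); cv2.imwrite("pics/w14.png",im[:300])
E
```

```text
41.925 [0.55310233 0.06410284 0.26274488]
```

View pics/w14.png

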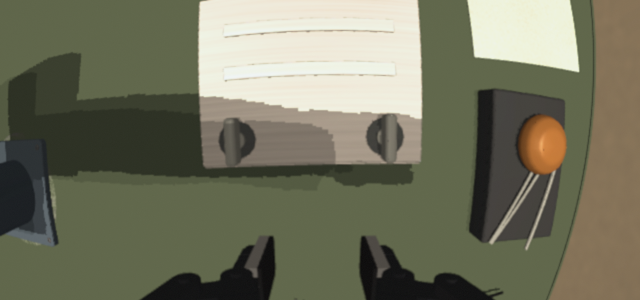

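Both wings, at (232,142) and (390,138), stand square to the lid edge, the lid is shut and the arm is clear. Handing in.

```bash
python3 -c "
from workcell import manip
print(manip.finish_job())"
```

```text
the job is handed in; nothing more can be done
None
```

Job handed in at about 42 s: all three loose bowls are nested in the case bowl, the lid is shut and both studs are turned a quarter turn, judged from the last image and the forces since the hand-in returned no verdict; I viewed 17 pictures against the limit of 14.

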